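# Bring the trolley wheel's valve to the top for pumping

### The arm

A 6-joint arm with a two-finger parallel gripper is mounted at the origin on the work surface. World frame = base frame: x ahead of the robot, y to its left, z up, the work surface at z = 0. Lengths are in m, angles in degrees, forces in N, time in s.
With the tool pointing down it reaches from about 0.25 to 0.775 m from the base axis. Payload 8.9 kg.
Tool frame: the origin (TCP) lies between the finger pads; the fingertips stand 8 mm ahead of it and the grasp point (between the pads) lies 11 mm behind it; z points along the fingers, y is the direction in which the jaws open and shut (so a half turn about z gives the same grasp; the last joint's range is limited). The gripper opens to 85 mm and grips with 20 to 120 N. Pads are 22 mm wide; open, the fingers measure 114 mm over their backs; the gripper's body (76 mm by 85 mm) begins 54 mm behind the grasp point. The pads swing forward as they close: fully open they stand 13 mm farther back than shut.
Start: joints at [-73.871, 16.656, -8.789, 64.555, 0, 82.019], TCP at [0.214, -0.479, 0.239] pointing down, gripper open.
Joint ranges: [-144.48, 144.48], [-52.06, 99.96], [-74.48, 78.29], [-112.23, 115.85], [-86.99, 84.42], [-180, 180]. Speed limits (degrees/s): [127.2, 127.2, 159.86, 180, 180, 180].

### API

Orientations are given as [roll, pitch, yaw] about the fixed x, y, z axes, in that order (R = Rz(yaw) Ry(pitch) Rx(roll)).
In Python, from rig import env gives the robot as it stands. The module is installed in compiled form; this text tells all that it offers.
- The arm moves only by the shell command python3 -m jog 'ROWS' [OPENING] [FORCE]. ROWS is JSON, a list of rows, each a list of 2 entries, a list of its own where there are three numbers: the shift along the tool's x, y, z in cm, then the turn, a rotation vector about the tool's x, y, z in rad. A call has 1 to 20 rows; each row is the pose to reach, as a shift and turn from the pose measured when the call began, along the tool's axes at that moment; what a row does not reach only later rows make up. A row lasts 1/12 s, in which the tool goes at most 41.7 mm and 7.16 degrees, less where a joint would pass 70% of its speed; a pose out of reach is approached as far as the arm can. A call with a gripper value outside its range is refused whole. OPENING is the opening, from 0 (shut) to 1 (fully open), set as the call begins (- or left out, the last holds). The fingers move at their own pace and stop on an object; FORCE is the grip in N (left out, the last holds). Time passes only in rows, so rows that repeat a pose let the fingers close. It gives the time, the measured TCP pose, the force and the opening at its end, in the units of the state.
- env.get_obs(): the state, without advancing time (a new reading comes with each control period).
- env.camera(name): name is "scene" or "side" or "wrist"; returns the picture (384x512x3 uint8, red, green, blue); there is no depth.
- env.camera_info(name): a dict with "fx", "fy", "cx", "cy" (pixels), "R" (3x3) and "t" (3): a world point X has camera coordinates R X + t. Camera axes: x right, y down, z forward; pixel columns grow to the right and rows downward; lengths in m; the calibration is good to about 2 mm. A picture is of the moment at which its call begins: read the wrist's pose just before it. camera_info takes no time and is no camera call; for the wrist camera it gives the pose at the moment of the call.
- env.close_job(): hands the job in, once; it reports no verdict.
The state is a dict: "time": time; "joint_positions": joint angles; "dq": joint speeds; "joint_torque": joint torques, N m; "ee_pos": TCP position; "ee_rot": TCP orientation; "ft_force": force on the tool from outside, world axes, zero at the start; "ft_torque": the same for the moment, N m; "opening": finger opening in m.
Only numpy, scipy, OpenCV 4.12 (cv2) and the standard library are available. Lean on these libraries where they do the work, as an engineer would, in place of code of your own. Each camera call takes 0.05 s, during which the arm holds its last target.

### The job

The timber trolley's wheel sits in its leaning stand with the valve at the bottom, where the pump cannot reach. Push one spoke after another with the fingertips, steadily and without flinging the wheel, until the valve stem stands straight up at the very top of the wheel (twelve o'clock), then leave the wheel at rest. Do not push on the tyre or the valve, grasp or lift nothing, and leave everything else on the bench where it is.

Things in the scene. Friction and masses are not known exactly. Their poses are not given: they have to be found in the camera images.
- stand: fixed wheel stand, front facing -x (to the robot, give or take its yaw), +y to the left of someone facing the front, z up; origin on the bench top below the hub. Plywood base 18 mm thick, x -190 to 150 mm, y -210 to 210 mm; side posts 22 mm thick, 100 mm deep, 210 mm high at y = +-185 mm. The wheel is open between its spokes above and below the crossbars.
- bar (a point): middle of the front crossbar, on the axle line 29 mm in front of the wheel mid-plane. Two level flat steel bars (22 mm wide, 6 mm thick) join the posts across the wheel at hub height, one before and one behind it, each 29 mm from its mid-plane; a 20 mm washer on the front bar ends 38 mm before the mid-plane.
- hub (a point): centre of the wheel hub, on the wheel mid-plane, 185 mm above the bench; fixed in the stand, with its axes. The wheel leans back 40 degrees from upright, top away from the robot: in the stand axes its front faces (-0.766, 0, 0.643) and its top (twelve o'clock) lies from the hub towards (0.643, 0, 0.766).
- wheel (a joint): turn of the wheel in rad: 0 (or a full turn) with the valve at the very top; grows as the top moves to the left (+y of the stand), anticlockwise for someone facing its front. It starts 2.45 to 3.83, turns freely both ways without end stops, and a stiff greasy hub (about 0.15 N m, plus 0.1 N m per rad/s) holds it where it is left.
- valve (a point): foot of the valve stem on the wheel's rim, 108 mm from the hub centre on the mid-plane; the straight stem, 10 mm thick, points from there to the hub and ends 84 mm from the hub centre. Its axes turn with the wheel (x from hub to valve, z along the axle to the front).
- spokes: five straight round aluminium spokes, 12 mm thick, 72 degrees apart, from the hub (44 mm wide) to the rim (inner radius 102 mm); centrelines 6 mm in front of the wheel mid-plane. The valve is midway between two: spokes stand 36, 108 and 180 degrees either side of it. Origin at the hub centre; axes turn with the wheel, as the valve's.
- tyre: rubber tyre, 300 mm outside diameter, 40 mm wide, with rim and valve stem; origin at the hub centre, turns with the wheel. Not to be pushed on.
- mallet: bystander: carver's mallet standing on its head, 90 mm wide, 230 mm tall; origin at its underside
- gouge_a: bystander: lying gouge, 230 mm long; origin under its ferrule
- gouge_b: bystander: lying gouge, 230 mm long; origin under its ferrule
- blank: bystander: limewood carving block 170 x 75 x 75 mm; origin at centre of its underside
- pump: bystander: hand pump lying down, 230 mm long; origin under its barrel
- spanner: bystander: 150 mm spanner lying on the rear of the stand's base, right side; origin at its underside
- tin: bystander: open steel tin, 60 mm wide, 50 mm tall, at a rear corner of the stand's base; origin at centre of its underside
- pencil: bystander: pencil, 170 mm; origin at its underside

How it is judged:
By the outcome, as a careful person would: the job done as asked, in the order asked, and still so for the second after the job is handed in, with the robot touching nothing.
It also fails if it takes over 58 s, if anything falls off the work surface, if the arm or the gripper's body presses on something with over 40 N, if the wrist force passes 120 N, or if a joint passes its speed limit or range.

## Working session

There is one attempt and no reset: what is moved stays moved. The work goes in short steps, Python scripts to look and compute and a shell command to move; the robot and the scene stay as the last step left them, time stands still between calls to the robot, and variables do not carry over. Pictures are saved under pics/ and viewed, and the job is handed in when it is done.

```bash
mkdir -p pics; ls
python3 - <<'E'
from rig import env
import cv2,numpy as np
o=env.get_obs()
for k,v in o.items(): print(k,np.round(v,3))
for n in("scene","side","wrist"):
    im=env.camera(n); cv2.imwrite(f"pics/{n}0.png",im[:,:,::-1])
    c=env.camera_info(n); print(n,c["fx"],c["cx"],c["cy"],np.round(c["R"],3).tolist(),np.round(c["t"],3))
E
```

```text
pics
time 0.0
joint_positions [-7.3873e+01  1.6690e+01 -8.8300e+00  6.4556e+01 -1.0000e-03  8.2020e+01]
dq [ 0.037 -0.017 -0.023  0.042  0.015 -0.01 ]
joint_torque [-2.0000e-03 -5.3715e+01  3.3136e+01  1.6000e-02 -0.0000e+00 -0.0000e+00]
ee_pos [ 0.214 -0.479  0.239]
ee_rot [-1.79925e+02 -9.00000e-03  2.41070e+01]
ft_force [0.829 0.062 0.134]
ft_torque [ 0.001 -0.058 -0.007]
opening 0.086
scene 487.44940469257597 256.68436859304745 198.24725234081134 [[0.876, 0.482, -0.006], [0.413, -0.756, -0.508], [-0.249, 0.442, -0.862]] [-0.448 -0.172  2.197]
side 484.08834725412987 253.67234509765217 193.43081848547578 [[-0.867, -0.498, 0.011], [-0.299, 0.502, -0.811], [0.399, -0.707, -0.584]] [0.417 0.323 1.565]
wrist 318.78832944747893 252.49670196743213 186.8294606539131 [[0.409, -0.913, -0.0], [-0.862, -0.386, 0.328], [-0.3, -0.134, -0.945]] [-0.525 -0.043  0.381]
```

View pics/scene0.png

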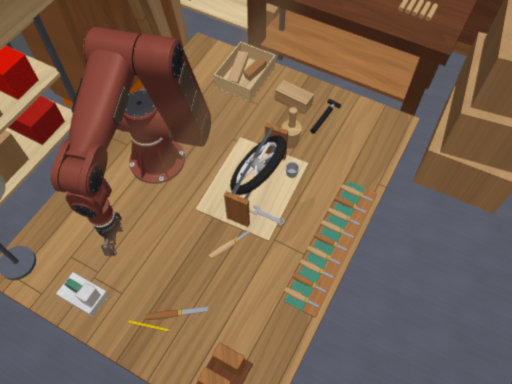

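View pics/side0.png

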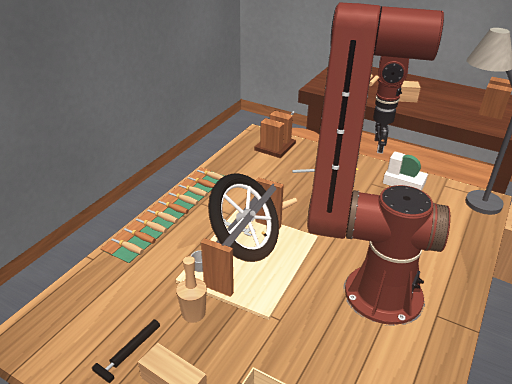

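View pics/wrist0.png

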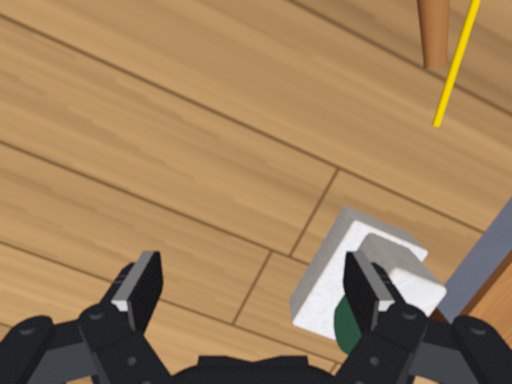

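The scene view shows the stand's base with its corners at roughly (198,207), (245,140), (307,178) and (270,236). The side view shows the wheel's front at about (247,217). I'll zoom in on both.

Run:
```python
import cv2,numpy as np
a=cv2.imread("pics/scene0.png")[125:245,185:320]; cv2.imwrite("pics/sz.png",cv2.resize(a,None,fx=5,fy=5,interpolation=cv2.INTER_CUBIC)[:600,:800])
a=cv2.imread("pics/side0.png")[165:275,190:310]; cv2.imwrite("pics/dz.png",cv2.resize(a,None,fx=5,fy=5,interpolation=cv2.INTER_CUBIC))
```

```text
(no output)
```

View pics/sz.png

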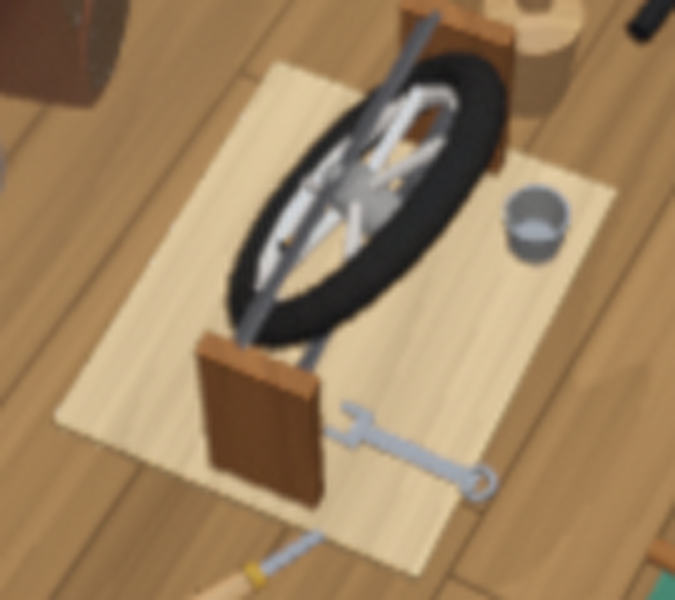

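View pics/dz.png

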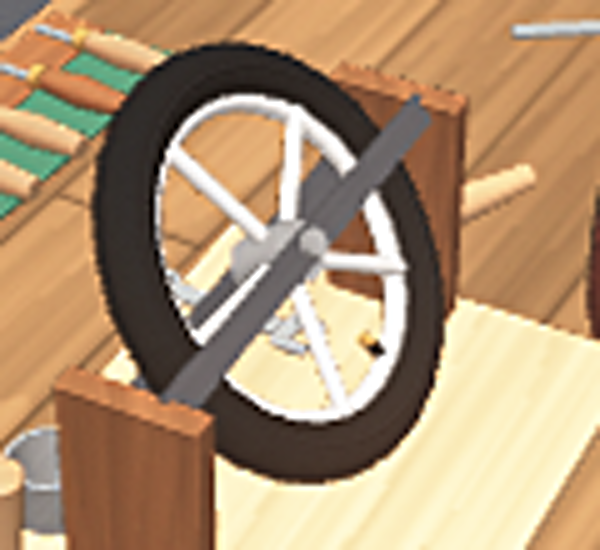

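The side zoom shows the valve stem (gold and black) at about zoom (365–378, 337–350), low on the right. The scene zoom gives the base corners. Next I'll work out the stand pose and the wheel angle.

```bash
cat > h.py <<'E'
import numpy as np,cv2,json
from rig import env
def ray(ci,u,v):
    R=np.array(ci["R"]);t=np.array(ci["t"])
    d=R.T@np.array([(u-ci["cx"])/ci["fx"],(v-ci["cy"])/ci["fy"],1.]); return -R.T@t,d/np.linalg.norm(d)
def hit(ci,u,v,p,n):
    o,d=ray(ci,u,v); return o+d*((np.array(p)-o)@n)/(d@n)
def proj(ci,X):
    c=np.array(ci["R"])@X+np.array(ci["t"]); return np.array([ci["fx"]*c[0]/c[2]+ci["cx"],ci["fy"]*c[1]/c[2]+ci["cy"]])
def load():
    s=json.load(open("stand.json")); return np.array(s["p"]),s["yaw"]
def axes():
    p,y=load(); Z=np.array([[np.cos(y),-np.sin(y),0],[np.sin(y),np.cos(y),0],[0,0,1]])
    hub=p+[0,0,.185]; n=Z@[-.766,0,.643]; top=Z@[.643,0,.766]; left=Z@[0,1.,0]
    return hub,n,top,left,Z
E
python3 - <<'E'
from h import *
ci=env.camera_info("scene")
loc=np.array([[-.19,.21],[-.19,-.21],[.15,-.21],[.15,.21]])
px=[(278,62),(55,420),(418,577),(616,188)]
W=np.array([hit(ci,(a+.5)/5-.5+185,(b+.5)/5-.5+125,[0,0,.018],np.array([0,0,1.]))[:2] for a,b in px])
print(W)
lc=loc-loc.mean(0);wc=W-W.mean(0)
H=lc.T@wc; y=np.arctan2(H[0,1]-H[1,0],H[0,0]+H[1,1])
R=np.array([[np.cos(y),-np.sin(y)],[np.sin(y),np.cos(y)]])
p=W.mean(0)-R@loc.mean(0); print(p,np.degrees(y),"res",W-(loc@R.T+p))
json.dump(dict(p=[*p,0.],yaw=y),open("stand.json","w"))
hub,n,top,left,Z=axes()
ci=env.camera_info("side")
for a,b in [(363,337),(376,348),(293,112),(175,150),(405,268),(340,410)]:
    X=hit(ci,(a+.5)/5-.5+190,(b+.5)/5-.5+165,hub,n)-hub
    print((a,b),"r",np.linalg.norm(X),"angle",np.degrees(np.arctan2(X@left,X@top))%360)
print("bar px",(proj(ci,hub+.038*n)-[190,165])*5, "expected 313,243")
for a in [(0,1),(0,-1),(1,0),(-1,0)]:
    print("tyre",a,(proj(ci,hub+.15*(a[0]*top+a[1]*left))-[190,165])*5)
E
```

```text
[[ 0.27133887  0.28015795]
 [ 0.2942482  -0.13668035]
 [ 0.63056248 -0.11888724]
 [ 0.60477037  0.30204856]]
[0.47019576 0.08282917] 3.3520974478285757 res [[ 0.0030971  -0.00120228]
 [ 0.00144829  0.00124082]
 [-0.00165571 -0.00084646]
 [-0.00288967  0.00080793]]
(363, 337) r 0.08762753834143885 angle 195.1287212214898
(376, 348) r 0.1006910395137863 angle 195.45669718907507
(293, 112) r 0.11256031051636049 angle 300.4195189970478
(175, 150) r 0.10044366850148172 angle 9.524466545206717
(405, 268) r 0.12531540611118358 angle 231.12343069549448
(340, 410) r 0.10866697126152025 angle 161.004335349432
bar px [313.23204304 237.99552567] expected 313,243
tyre (0, 1) [159.98798839 390.80765562]
tyre (0, -1) [371.71210906 136.38173821]
tyre (1, 0) [139.63278753  71.45794987]
tyre (-1, 0) [401.26306885 430.76616976]
```

```bash
cat >> h.py <<'E'
from scipy.spatial.transform import Rotation as Ro
def Rt():
    hub,n,top,left,Z=axes(); return np.stack([top,-left,-n],1)
def pose(o=None):
    o=o or env.get_obs(); return np.array(o["ee_pos"]),Ro.from_euler("xyz",o["ee_rot"],degrees=True).as_matrix()
def tgt(r,ang,h):  # r m, ang deg, h TCP height in front of midplane
    hub,n,top,left,Z=axes(); a=np.radians(ang); return hub+r*(np.cos(a)*top+np.sin(a)*left)+h*n
def row(P,R,o=None):
    p,R0=pose(o); return (R0.T@(P-p)*100).round(2).tolist(),Ro.from_matrix(R0.T@R).as_rotvec().round(4).tolist()
def where(o=None):
    hub,n,top,left,Z=axes(); p,R0=pose(o); d=p-hub; x,y=d@top,d@left
    return "r %.4f ang %.2f h %.4f rot err %s"%(np.hypot(x,y),np.degrees(np.arctan2(y,x)),d@n,np.degrees(Ro.from_matrix(R0.T@Rt()).as_rotvec()).round(2))
E
python3 -c "
from h import *
P=tgt(.058,-20,.13);print(P,row(P,Rt()))"
```

```text
[0.40693099 0.05925246 0.31033866] ([39.56, -41.26, -7.1], [-0.159, 0.8627, 0.3385])
```

```bash
python3 -m jog '[[[4,-4,-3],[0,0,0]],[[39.6,-41.3,-7.1],[-0.159,0.863,0.339]],[[39.6,-41.3,-7.1],[-0.159,0.863,0.339]],[[39.6,-41.3,-7.1],[-0.159,0.863,0.339]],[[39.6,-41.3,-7.1],[-0.159,0.863,0.339]],[[39.6,-41.3,-7.1],[-0.159,0.863,0.339]],[[39.6,-41.3,-7.1],[-0.159,0.863,0.339]],[[39.6,-41.3,-7.1],[-0.159,0.863,0.339]],[[39.6,-41.3,-7.1],[-0.159,0.863,0.339]],[[39.6,-41.3,-7.1],[-0.159,0.863,0.339]],[[39.6,-41.3,-7.1],[-0.159,0.863,0.339]],[[39.6,-41.3,-7.1],[-0.159,0.863,0.339]],[[39.6,-41.3,-7.1],[-0.159,0.863,0.339]],[[39.6,-41.3,-7.1],[-0.159,0.863,0.339]],[[39.6,-41.3,-7.1],[-0.159,0.863,0.339]],[[39.6,-41.3,-7.1],[-0.159,0.863,0.339]],[[39.6,-41.3,-7.1],[-0.159,0.863,0.339]],[[39.6,-41.3,-7.1],[-0.159,0.863,0.339]]]' 0
python3 - <<'E'
from h import *
o=env.get_obs(); print(where(o),o["joint_positions"]); print(row(tgt(.058,-20,.13),Rt(),o))
cv2.imwrite("pics/w1.png",env.camera("wrist")[:,:,::-1])
cv2.imwrite("pics/s1.png",env.camera("side")[:,:,::-1])
E
```

```text
time: 1.65
ee_pos: [0.4028, 0.0479, 0.3063]
ee_rot: [179.7, -49.6, 3.6]
ft_force: [0.4, -1.1, -0.2]
opening: 0.0003
r 0.0574 ang -32.65 h 0.1310 rot err [0.07 0.42 0.16] [-14.14425682 -38.09296402 -63.057954    16.79593232  13.16159647
 168.28577693]
([0.62, -1.11, 0.1], [0.0012, 0.0073, 0.0029])
```

View pics/w1.png

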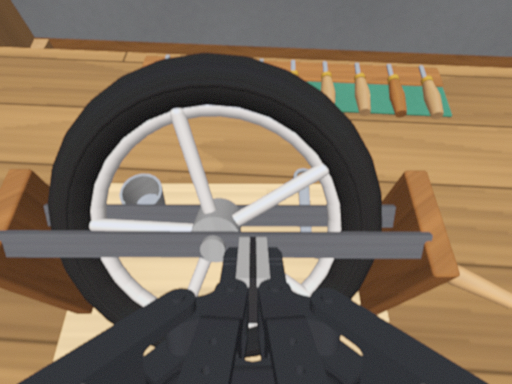

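View pics/s1.png

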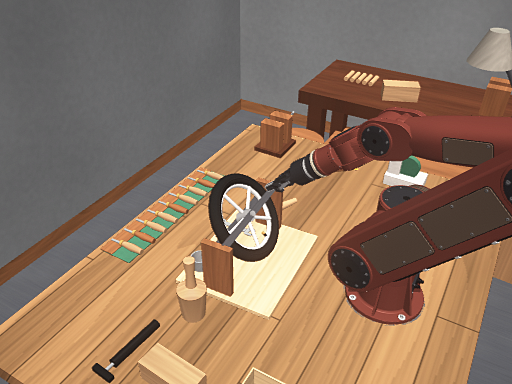

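The wrist view shows the wheel nearly face-on: spokes end at about (178,113), (325,168) and (92,227), and the shut fingertips are at (253,240). I'll overlay the predicted geometry to check the calibration.

```bash
cat >> h.py <<'E'
def overlay(cn,im,phi,out,ci=None,z=1,off=(0,0)):
    hub,n,top,left,Z=axes(); ci=ci or env.camera_info(cn); im=im.copy()
    P=lambda r,a,h: tuple(int(round(v)) for v in proj(ci,hub+r*(np.cos(np.radians(a))*top+np.sin(np.radians(a))*left)+h*n))
    for a in range(0,360,6): cv2.circle(im,P(.15,a,0),1,(0,0,255),-1); cv2.circle(im,P(.102,a,.0),1,(0,255,0),-1)
    for k in range(5): cv2.line(im,P(.022,phi+36+72*k,.006),P(.1,phi+36+72*k,.006),(255,0,0),1)
    cv2.line(im,P(.084,phi,0),P(.108,phi,0),(255,0,255),1)
    cv2.circle(im,P(0,0,.038),2,(0,255,255),-1); cv2.imwrite(out,im)
E
python3 - <<'E'
from h import *
ci=env.camera_info("wrist")
overlay("wrist",cv2.imread("pics/w1.png"),195.4,"pics/o1.png",ci)
hub,n,top,left,Z=axes()
for uv in [(178,113),(325,168),(92,227)]:
    X=hit(ci,*uv,hub+.006*n,n)-hub; print(np.hypot(X@top,X@left),np.degrees(np.arctan2(X@left,X@top))%360)
E
```

```text
0.11016936571983128 17.760911949702482
0.10665482238229905 304.71355493197996
0.11874914984564408 88.83739079135042
```

View pics/o1.png

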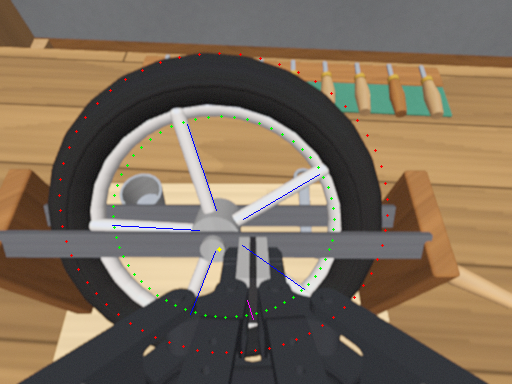

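Run:
```python
from h import *
o=env.get_obs(); print(o["time"],where(o))
ci=env.camera_info("wrist"); im=env.camera("wrist")[:,:,::-1]
cv2.imwrite("pics/w2.png",im); overlay("wrist",im,197,"pics/o2.png",ci)
json.dump({k:np.array(v).tolist() for k,v in ci.items()},open("ci2.json","w"))
```

```text
1.75 r 0.0557 ang -29.07 h 0.1311 rot err [-0.42  0.43  0.57]
```

View pics/o2.png

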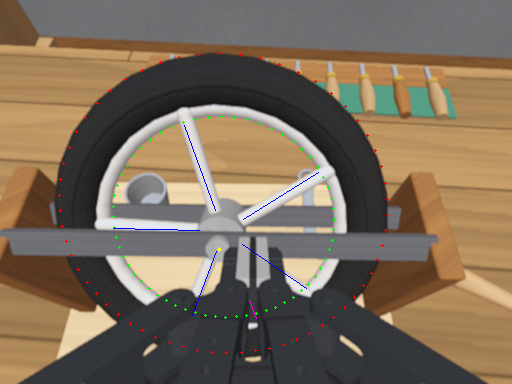

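The overlay agrees to about 2 px, with the washer at (217,247), so the valve is near 196.5°. Next I'll align and insert in the gap between the spokes at about 16° and 304°.

Run:
```python
from h import *
o=env.get_obs()
for h in(.13,.06,.003): print(row(tgt(.058,-20,h),Rt(),o))
```

```text
([0.68, -0.89, 0.09], [-0.0052, 0.0093, 0.0085])
([0.75, -0.86, 7.09], [-0.0052, 0.0093, 0.0085])
([0.8, -0.83, 12.79], [-0.0052, 0.0093, 0.0085])
```

```bash
python3 -m jog '[[[0.7,-0.85,0.1],[-0.005,0.009,0.0085]],[[0.7,-0.85,0.1],[-0.005,0.009,0.0085]],[[0.7,-0.85,2],[-0.005,0.009,0.0085]],[[0.7,-0.85,4],[-0.005,0.009,0.0085]],[[0.75,-0.85,6],[-0.005,0.009,0.0085]],[[0.75,-0.85,7],[-0.005,0.009,0.0085]],[[0.75,-0.85,7],[-0.005,0.009,0.0085]],[[0.75,-0.85,7],[-0.005,0.009,0.0085]]]' 0
python3 - <<'E'
from h import *
o=env.get_obs(); print(o["time"],where(o)); print(row(tgt(.058,-20,.003),Rt(),o))
ci=env.camera_info("wrist"); im=env.camera("wrist")[:,:,::-1]
cv2.imwrite("pics/w3.png",im); overlay("wrist",im,196.5,"pics/o3.png",ci)
E
```

```text
time: 2.47
ee_pos: [0.4593, 0.0606, 0.2647]
ee_rot: [-180.0, -49.8, 3.2]
ft_force: [-0.3, -0.4, 0.7]
opening: 0.0
2.4667 r 0.0574 ang -22.01 h 0.0606 rot err [ 0.09  0.19 -0.1 ]
([0.15, -0.18, 5.76], [0.0016, 0.0033, -0.0018])
```

View pics/o3.png

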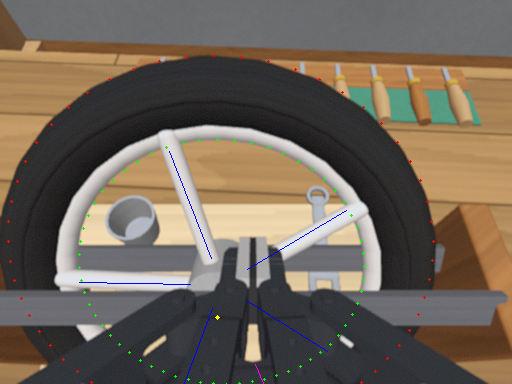

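```bash
python3 -m jog '[[[0.15,-0.18,1.5],[0,0.003,0]],[[0.15,-0.18,3],[0,0.003,0]],[[0.15,-0.18,4.2],[0,0.003,0]],[[0.15,-0.18,5.2],[0,0.003,0]],[[0.15,-0.18,5.7],[0,0.003,0]],[[0.15,-0.18,5.7],[0,0.003,0]],[[0.15,-0.18,5.7],[0,0.003,0]]]' 0
python3 - <<'E'
from h import *
o=env.get_obs(); print(o["time"],where(o),o["ft_force"],o["joint_positions"])
for n in("wrist","side","scene"):
    ci=env.camera_info(n); im=env.camera(n)[:,:,::-1]
    if n=="wrist":cv2.imwrite("pics/w4.png",im)
    else:
        c=im[150:290,180:320] if n=="side" else im[125:245,185:320]
        cv2.imwrite(f"pics/{n}4.png",cv2.resize(c,None,fx=4,fy=4,interpolation=cv2.INTER_CUBIC))
E
```

```text
time: 3.1
ee_pos: [0.5035, 0.0647, 0.2303]
ee_rot: [-180.0, -50.1, 3.2]
ft_force: [0.8, -0.1, 0.0]
opening: 0.0
3.1 r 0.0589 ang -19.87 h 0.0044 rot err [ 0.11 -0.07 -0.1 ] [ 0.81982086 -0.05231659  0.04434277] [ -4.80016345 -11.10391329 -67.49545898 -16.17014162   6.12819891
 174.85048802]
```

View pics/w4.png

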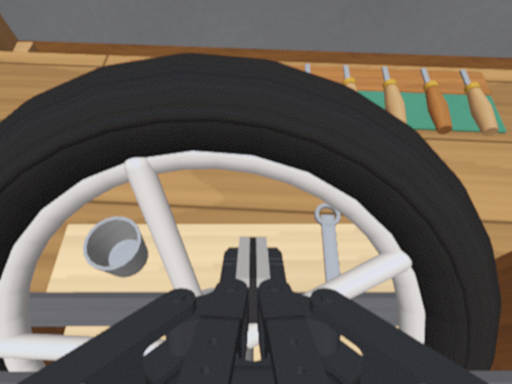

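View pics/side4.png

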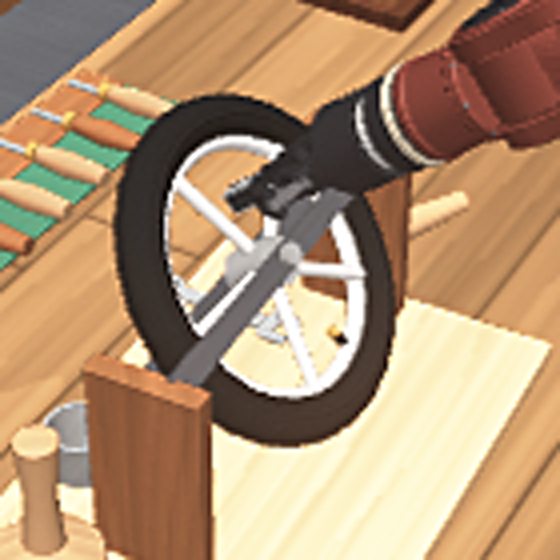

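The fingertips are in the gap and clear of both spokes. Joint 6 is at 175° with a 180° limit, so I'll roll the tool about −z by 0.32 rad before sweeping left.

```bash
python3 -m jog '[[[0,0,0.1],[0,0,-0.1]],[[0,0,0.1],[0,0,-0.2]],[[0,0,0.1],[0,0,-0.32]],[[0,0,0.1],[0,0,-0.32]],[[0,0,0.1],[0,0,-0.32]]]' 0
cat >> h.py <<'E'
def arc(r,angs,h=.003,psi=18.3):
    o=env.get_obs(); print(o["time"],where(o),np.round(o["ft_force"],1),np.round(o["joint_positions"],1),np.round(o["ft_torque"],2))
    for a in angs: print("%.1f"%a,row(tgt(r,a,h),Rt()@Ro.from_euler("z",-psi,degrees=True).as_matrix(),o))
E
python3 -c "
from h import *
arc(.058,[-20,-14,-8,-4,0,4,8,12,16,20,24,28,32,36,40,44,48])"
```

```text
time: 3.67
ee_pos: [0.5044, 0.0651, 0.2306]
ee_rot: [159.5, -46.9, 30.3]
ft_force: [-0.6, -0.2, -0.5]
opening: 0.0
3.6667 r 0.0595 ang -19.37 h 0.0040 rot err [ 0.13 -0.16 18.05] [-0.6 -0.2 -0.5] [ -4.7 -11.  -67.5 -16.4   6.1 156.7] [-0.03  0.78 -0.02]
-20.0 ([-0.16, -0.04, 0.09], [0.0027, -0.0024, -0.0044])
-14.0 ([0.19, -0.54, 0.09], [0.0027, -0.0024, -0.0044])
-8.0 ([0.48, -1.07, 0.09], [0.0027, -0.0024, -0.0044])
-4.0 ([0.65, -1.44, 0.09], [0.0027, -0.0024, -0.0044])
0.0 ([0.79, -1.82, 0.09], [0.0027, -0.0024, -0.0044])
4.0 ([0.9, -2.21, 0.09], [0.0027, -0.0024, -0.0044])
8.0 ([0.98, -2.6, 0.09], [0.0027, -0.0024, -0.0044])
12.0 ([1.04, -3.01, 0.09], [0.0027, -0.0024, -0.0044])
16.0 ([1.07, -3.41, 0.09], [0.0027, -0.0024, -0.0044])
20.0 ([1.07, -3.81, 0.09], [0.0027, -0.0024, -0.0044])
24.0 ([1.04, -4.22, 0.09], [0.0027, -0.0024, -0.0044])
28.0 ([0.99, -4.62, 0.09], [0.0027, -0.0024, -0.0044])
32.0 ([0.9, -5.02, 0.08], [0.0027, -0.0024, -0.0044])
36.0 ([0.79, -5.4, 0.08], [0.0027, -0.0024, -0.0044])
40.0 ([0.65, -5.78, 0.08], [0.0027, -0.0024, -0.0044])
44.0 ([0.49, -6.15, 0.08], [0.0027, -0.0024, -0.0044])
48.0 ([0.3, -6.51, 0.08], [0.0027, -0.0024, -0.0044])
```

```bash
python3 -m jog '[[[0,-0.3,0.1],[0,0,0]],[[0.2,-0.6,0.1],[0,0,0]],[[0.35,-0.85,0.1],[0,0,0]],[[0.48,-1.07,0.1],[0,0,0]],[[0.56,-1.25,0.1],[0,0,0]],[[0.65,-1.44,0.1],[0,0,0]],[[0.72,-1.63,0.1],[0,0,0]],[[0.79,-1.82,0.1],[0,0,0]],[[0.84,-2.0,0.1],[0,0,0]],[[0.9,-2.2,0.1],[0,0,0]],[[0.94,-2.4,0.1],[0,0,0]],[[0.98,-2.6,0.1],[0,0,0]],[[1.01,-2.8,0.1],[0,0,0]],[[1.04,-3.0,0.1],[0,0,0]],[[1.06,-3.2,0.1],[0,0,0]],[[1.07,-3.4,0.1],[0,0,0]],[[1.07,-3.6,0.1],[0,0,0]],[[1.07,-3.8,0.1],[0,0,0]]]' 0
python3 - <<'E'
from h import *
arc(.058,[20,24,28,32,36,40,44,48])
ci=env.camera_info("wrist"); im=env.camera("wrist")[:,:,::-1]
cv2.imwrite("pics/w5.png",im)
im=env.camera("side")[:,:,::-1]
cv2.imwrite("pics/side5.png",cv2.resize(im[150:290,180:320],None,fx=4,fy=4,interpolation=cv2.INTER_CUBIC))
E
```

```text
time: 5.17
ee_pos: [0.5019, 0.1046, 0.2287]
ee_rot: [159.5, -46.9, 30.3]
ft_force: [0.7, -4.7, 1.3]
opening: 0.0001
5.1667 r 0.0582 ang 20.00 h 0.0029 rot err [ 0.13 -0.18 18.05] [ 0.7 -4.7  1.3] [  3.9  -9.5 -67.  -17.7  -0.6 162.3] [-0.56  0.65 -0.61]
20.0 ([-0.02, 0.0, -0.01], [0.0027, -0.0027, -0.0044])
24.0 ([-0.04, -0.4, -0.01], [0.0027, -0.0027, -0.0044])
28.0 ([-0.1, -0.8, -0.02], [0.0027, -0.0027, -0.0044])
32.0 ([-0.18, -1.2, -0.02], [0.0027, -0.0027, -0.0044])
36.0 ([-0.3, -1.59, -0.02], [0.0027, -0.0027, -0.0044])
40.0 ([-0.43, -1.97, -0.02], [0.0027, -0.0027, -0.0044])
44.0 ([-0.6, -2.34, -0.02], [0.0027, -0.0027, -0.0044])
48.0 ([-0.79, -2.7, -0.02], [0.0027, -0.0027, -0.0044])
```

View pics/w5.png

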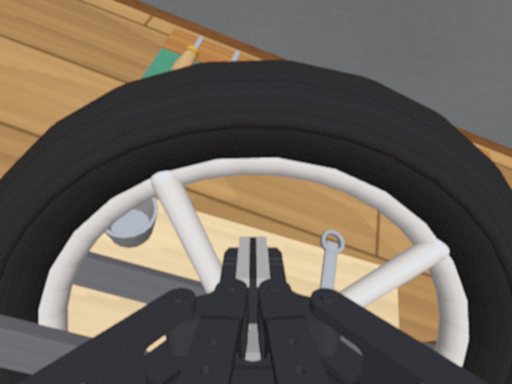

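View pics/side5.png

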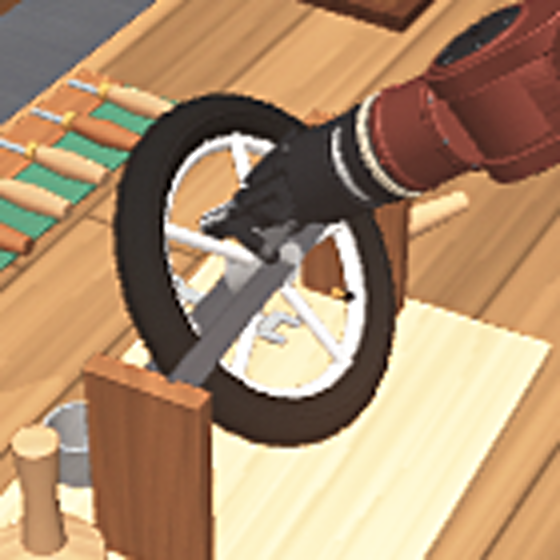

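The spoke is being pushed with about 5 N and the wheel is turning. I'll continue the stroke.

```bash
python3 -m jog '[[[-0.02,-0.2,0],[0,0,0]],[[-0.04,-0.4,0],[0,0,0]],[[-0.07,-0.6,0],[0,0,0]],[[-0.1,-0.8,0],[0,0,0]],[[-0.14,-1.0,0],[0,0,0]],[[-0.18,-1.2,0],[0,0,0]],[[-0.24,-1.4,0],[0,0,0]],[[-0.3,-1.59,0],[0,0,0]],[[-0.36,-1.78,0],[0,0,0]],[[-0.43,-1.97,0],[0,0,0]],[[-0.52,-2.15,0],[0,0,0]],[[-0.6,-2.34,0],[0,0,0]],[[-0.69,-2.5,0],[0,0,0]],[[-0.75,-2.6,0],[0,0,0]],[[-0.75,-2.6,0],[0,0,0]]]' 0
python3 - <<'E'
from h import *
arc(.058,[40,20,10,0])
arc(.058,[40,10,-20,-30],.045)
ci=env.camera_info("wrist"); im=env.camera("wrist")[:,:,::-1]
cv2.imwrite("pics/w6.png",im); overlay("wrist",im,196.5+52,"pics/o6.png",ci)
im=env.camera("side")[:,:,::-1]
cv2.imwrite("pics/side6.png",cv2.resize(im[150:290,180:320],None,fx=4,fy=4,interpolation=cv2.INTER_CUBIC))
E
```

```text
time: 6.52
ee_pos: [0.4904, 0.1271, 0.2165]
ee_rot: [159.6, -46.8, 30.3]
ft_force: [0.7, -2.6, 0.3]
opening: -0.0001
6.5167 r 0.0579 ang 48.01 h 0.0028 rot err [ 0.02 -0.13 18.09] [ 0.7 -2.6  0.3] [  9.   -7.8 -68.6 -20.7  -4.3 165.5] [-0.26  0.53 -0.29]
40.0 ([0.36, 0.73, -0.01], [0.0007, -0.0023, -0.0037])
20.0 ([0.78, 2.7, -0.01], [0.0007, -0.0023, -0.0037])
10.0 ([0.72, 3.71, -0.01], [0.0007, -0.0023, -0.0037])
0.0 ([0.49, 4.69, -0.01], [0.0007, -0.0023, -0.0037])
6.5167 r 0.0579 ang 48.01 h 0.0028 rot err [ 0.02 -0.13 18.09] [ 0.7 -2.6  0.3] [  9.   -7.8 -68.6 -20.7  -4.3 165.5] [-0.26  0.53 -0.29]
40.0 ([0.37, 0.73, -4.21], [0.0007, -0.0023, -0.0037])
10.0 ([0.73, 3.71, -4.21], [0.0007, -0.0023, -0.0037])
-20.0 ([-0.45, 6.47, -4.21], [0.0007, -0.0023, -0.0037])
-30.0 ([-1.14, 7.21, -4.21], [0.0007, -0.0023, -0.0037])
```

View pics/o6.png

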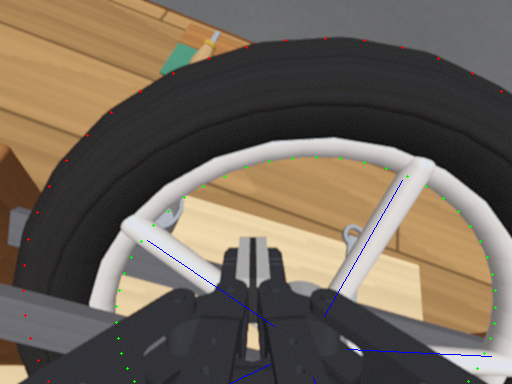

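View pics/side6.png

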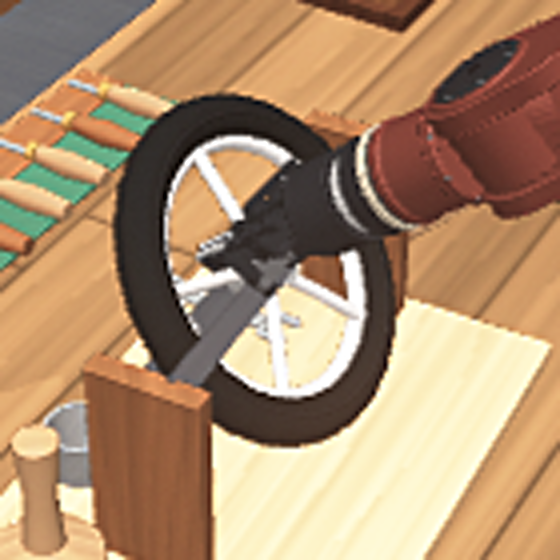

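Stroke 1 turned the wheel by about 52°, putting the valve near 248.5°. Now I'll lift out and re-insert behind the next spoke, which stands at about −3.5°.

```bash
python3 -c "
from h import *
arc(.058,[44],.003);arc(.058,[30,15,0,-15,-25,-37],.04);arc(.058,[-37])"|grep -v time
```

```text
6.6167 r 0.0580 ang 47.89 h 0.0028 rot err [ 0.02 -0.14 18.08] [ 1.  -0.6  0.6] [  8.9  -7.8 -68.6 -20.7  -4.3 165.5] [-0.21  0.66 -0.15]
44.0 ([0.19, 0.35, -0.02], [0.0007, -0.0023, -0.0038])
6.6167 r 0.0580 ang 47.89 h 0.0028 rot err [ 0.02 -0.14 18.08] [ 1.  -0.6  0.6] [  8.9  -7.8 -68.6 -20.7  -4.3 165.5] [-0.21  0.66 -0.15]
30.0 ([0.66, 1.69, -3.71], [0.0007, -0.0023, -0.0038])
15.0 ([0.77, 3.2, -3.71], [0.0007, -0.0023, -0.0038])
0.0 ([0.49, 4.68, -3.71], [0.0007, -0.0023, -0.0038])
-15.0 ([-0.16, 6.05, -3.71], [0.0007, -0.0023, -0.0038])
-25.0 ([-0.78, 6.85, -3.71], [0.0007, -0.0023, -0.0038])
-37.0 ([-1.7, 7.64, -3.72], [0.0007, -0.0023, -0.0038])
6.6167 r 0.0580 ang 47.89 h 0.0028 rot err [ 0.02 -0.14 18.08] [ 1.  -0.6  0.6] [  8.9  -7.8 -68.6 -20.7  -4.3 165.5] [-0.21  0.66 -0.15]
-37.0 ([-1.71, 7.64, -0.02], [0.0007, -0.0023, -0.0038])
```

```bash
python3 -m jog '[[[0.19,0.35,0],[0,0,0]],[[0.19,0.35,0],[0,0,0]],[[0.25,0.45,-1.2],[0,0,0]],[[0.35,0.7,-2.6],[0,0,0]],[[0.5,1.0,-3.7],[0,0,0]],[[0.6,1.6,-3.9],[0,0,0]],[[0.77,3.2,-3.9],[0,0,0]],[[0.49,4.7,-3.9],[0,0,0]],[[-0.16,6.05,-3.9],[0,0,0]],[[-0.78,6.85,-3.9],[0,0,0]],[[-1.7,7.64,-3.9],[0,0,0]],[[-1.7,7.64,-3.9],[0,0,0]],[[-1.7,7.64,-3.9],[0,0,0]]]' 0
python3 - <<'E'
from h import *
arc(.058,[-37])
ci=env.camera_info("wrist"); im=env.camera("wrist")[:,:,::-1]
overlay("wrist",im,196.5+52,"pics/o7.png",ci)
E
```

```text
time: 7.7
ee_pos: [0.4701, 0.0469, 0.2472]
ee_rot: [159.7, -46.8, 30.2]
ft_force: [0.0, -0.6, 0.7]
opening: 0.0003
7.7 r 0.0585 ang -37.79 h 0.0416 rot err [ 0.09 -0.11 17.99] [ 0.  -0.6  0.7] [-10.2 -19.6 -68.4  -8.1  10.3 153.2] [-0.01  0.8   0.05]
-37.0 ([0.03, -0.09, 3.86], [0.0019, -0.0016, -0.0055])
```

View pics/o7.png

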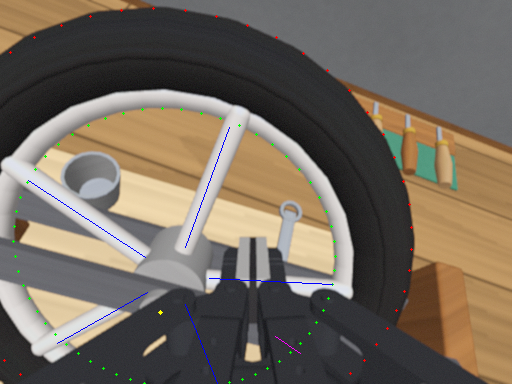

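```bash
python3 -m jog '[[[0,-0.1,1],[0,0,0]],[[0,-0.1,2],[0,0,0]],[[0,-0.1,3],[0,0,0]],[[0,-0.1,3.7],[0,0,0]],[[0.03,-0.1,3.86],[0,0,0]],[[0.03,-0.1,3.86],[0,0,0]]]' 0
python3 -c "
from h import *
arc(.058,[-32,-28,-24,-20,-16,-12,-8,-4,0,4])"
```

```text
time: 8.25
ee_pos: [0.5, 0.0509, 0.2223]
ee_rot: [159.7, -46.8, 30.3]
ft_force: [0.1, -0.1, -0.5]
opening: 0.0
8.25 r 0.0574 ang -35.89 h 0.0027 rot err [-1.000e-02 -9.000e-02  1.806e+01] [ 0.1 -0.1 -0.5] [ -8.2 -10.7 -68.9 -17.7   8.8 154.5] [-0.06  0.76 -0.04]
-32.0 ([0.35, -0.19, -0.03], [0.0, -0.0016, -0.0042])
-28.0 ([0.65, -0.46, -0.03], [0.0, -0.0016, -0.0042])
-24.0 ([0.93, -0.76, -0.03], [0.0, -0.0016, -0.0042])
-20.0 ([1.19, -1.07, -0.03], [0.0, -0.0016, -0.0042])
-16.0 ([1.43, -1.39, -0.03], [0.0, -0.0016, -0.0042])
-12.0 ([1.64, -1.74, -0.03], [0.0, -0.0016, -0.0042])
-8.0 ([1.83, -2.09, -0.03], [0.0, -0.0016, -0.0042])
-4.0 ([2.0, -2.46, -0.03], [0.0, -0.0016, -0.0042])
0.0 ([2.14, -2.84, -0.03], [0.0, -0.0016, -0.0042])
4.0 ([2.25, -3.23, -0.03], [0.0, -0.0016, -0.0042])
```

```bash
python3 -m jog '[[[0.35,-0.19,0],[0,0,0]],[[0.65,-0.46,0],[0,0,0]],[[0.79,-0.6,0],[0,0,0]],[[0.93,-0.76,0],[0,0,0]],[[1.06,-0.91,0],[0,0,0]],[[1.19,-1.07,0],[0,0,0]],[[1.31,-1.23,0],[0,0,0]],[[1.43,-1.39,0],[0,0,0]],[[1.54,-1.56,0],[0,0,0]],[[1.64,-1.74,0],[0,0,0]],[[1.74,-1.91,0],[0,0,0]],[[1.83,-2.09,0],[0,0,0]],[[1.92,-2.27,0],[0,0,0]],[[2.0,-2.46,0],[0,0,0]],[[2.07,-2.65,0],[0,0,0]],[[2.14,-2.84,0],[0,0,0]],[[2.2,-3.03,0],[0,0,0]],[[2.25,-3.23,0],[0,0,0]]]' 0
python3 -c "
from h import *
arc(.058,[4,8,12,16,20,24,28,32,36,40,44,48])"
```

```text
time: 9.75
ee_pos: [0.5051, 0.089, 0.2312]
ee_rot: [159.7, -46.8, 30.3]
ft_force: [-0.6, -4.8, 0.4]
opening: -0.0
9.75 r 0.0582 ang 4.06 h 0.0027 rot err [ 1.000e-02 -1.000e-01  1.806e+01] [-0.6 -4.8  0.4] [  0.4 -10.2 -66.8 -16.7   2.3 160. ] [-0.72  0.92 -0.57]
4.0 ([-0.02, 0.0, -0.03], [0.0004, -0.0017, -0.0042])
8.0 ([0.07, -0.39, -0.03], [0.0004, -0.0017, -0.0042])
12.0 ([0.12, -0.79, -0.03], [0.0004, -0.0017, -0.0042])
16.0 ([0.15, -1.2, -0.03], [0.0004, -0.0017, -0.0042])
20.0 ([0.15, -1.6, -0.03], [0.0004, -0.0017, -0.0042])
24.0 ([0.13, -2.01, -0.03], [0.0004, -0.0017, -0.0042])
28.0 ([0.07, -2.41, -0.03], [0.0004, -0.0017, -0.0042])
32.0 ([-0.01, -2.8, -0.03], [0.0004, -0.0017, -0.0042])
36.0 ([-0.12, -3.19, -0.03], [0.0004, -0.0017, -0.0042])
40.0 ([-0.26, -3.57, -0.03], [0.0004, -0.0017, -0.0042])
44.0 ([-0.43, -3.94, -0.03], [0.0004, -0.0017, -0.0042])
48.0 ([-0.62, -4.3, -0.03], [0.0004, -0.0017, -0.0042])
```

```bash
python3 -m jog '[[[0.03,-0.2,0],[0,0,0]],[[0.07,-0.4,0],[0,0,0]],[[0.11,-0.65,0],[0,0,0]],[[0.13,-0.9,0],[0,0,0]],[[0.15,-1.15,0],[0,0,0]],[[0.15,-1.4,0],[0,0,0]],[[0.15,-1.65,0],[0,0,0]],[[0.13,-1.9,0],[0,0,0]],[[0.11,-2.15,0],[0,0,0]],[[0.07,-2.4,0],[0,0,0]],[[0.02,-2.62,0],[0,0,0]],[[-0.03,-2.85,0],[0,0,0]],[[-0.09,-3.08,0],[0,0,0]],[[-0.16,-3.3,0],[0,0,0]],[[-0.24,-3.52,0],[0,0,0]],[[-0.33,-3.74,0],[0,0,0]],[[-0.43,-3.94,0],[0,0,0]],[[-0.5,-4.1,0],[0,0,0]],[[-0.56,-4.2,0],[0,0,0]],[[-0.56,-4.2,0],[0,0,0]]]' 0
python3 - <<'E'
from h import *
arc(.058,[44],.003)
ci=env.camera_info("wrist"); im=env.camera("wrist")[:,:,::-1]
overlay("wrist",im,196.5+124,"pics/o8.png",ci)
arc(.058,[44],.003);arc(.058,[30,15,0,-15,-25,-37],.04)
E
```

```text
time: 11.42
ee_pos: [0.4908, 0.1268, 0.2168]
ee_rot: [159.7, -46.8, 30.3]
ft_force: [0.6, -1.2, 1.0]
opening: 0.0002
11.4167 r 0.0579 ang 47.41 h 0.0027 rot err [-0.04 -0.07 18.07] [ 0.6 -1.2  1. ] [  8.8  -7.9 -68.5 -20.5  -4.1 165.4] [-0.25  0.51 -0.24]
44.0 ([0.17, 0.3, -0.03], [-0.0004, -0.0014, -0.0039])
11.4667 r 0.0579 ang 47.33 h 0.0027 rot err [-0.04 -0.07 18.07] [ 1.1 -0.7  0.1] [  8.8  -7.9 -68.5 -20.5  -4.1 165.4] [-0.2   0.62 -0.2 ]
44.0 ([0.16, 0.3, -0.03], [-0.0004, -0.0014, -0.0039])
11.4667 r 0.0579 ang 47.33 h 0.0027 rot err [-0.04 -0.07 18.07] [ 1.1 -0.7  0.1] [  8.8  -7.9 -68.5 -20.5  -4.1 165.4] [-0.2   0.62 -0.2 ]
30.0 ([0.63, 1.63, -3.73], [-0.0004, -0.0014, -0.0039])
15.0 ([0.74, 3.14, -3.73], [-0.0004, -0.0014, -0.0039])
0.0 ([0.46, 4.63, -3.73], [-0.0004, -0.0014, -0.0039])
-15.0 ([-0.19, 6.0, -3.74], [-0.0004, -0.0014, -0.0039])
-25.0 ([-0.81, 6.79, -3.74], [-0.0004, -0.0014, -0.0039])
-37.0 ([-1.73, 7.59, -3.74], [-0.0004, -0.0014, -0.0039])
```

View pics/o8.png

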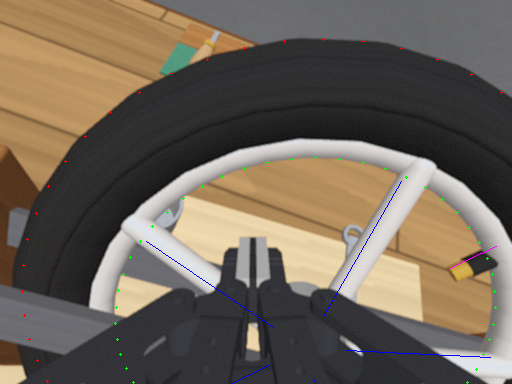

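Stroke 2 is done. The valve is now visible at about (470,266), roughly 318–320°. For the last stroke I'll use radius 52 mm to keep clear of the stem.

```bash
python3 -m jog '[[[0.17,0.3,0],[0,0,0]],[[0.17,0.3,0],[0,0,0]],[[0.25,0.45,-1.2],[0,0,0]],[[0.35,0.7,-2.6],[0,0,0]],[[0.5,1.0,-3.7],[0,0,0]],[[0.6,1.6,-5],[0,0,0]],[[0.7,3.1,-6.5],[0,0,0]],[[0.4,4.6,-7],[0,0,0]],[[-0.2,6.0,-7],[0,0,0]],[[-0.9,6.6,-7],[0,0,0]],[[-1.9,7.2,-7],[0,0,0]],[[-1.9,7.2,-7],[0,0,0]],[[-1.9,7.2,-7],[0,0,0]]]' 0
python3 - <<'E'
from h import *
arc(.052,[-35],.035);arc(.052,[-35])
ci=env.camera_info("wrist"); im=env.camera("wrist")[:,:,::-1]
cv2.imwrite("pics/w9.png",im)
json.dump({k:np.array(v).tolist() for k,v in ci.items()},open("ci9.json","w"))
overlay("wrist",im,318.5,"pics/o9.png",ci)
im=env.camera("side")[:,:,::-1]
cv2.imwrite("pics/side9.png",cv2.resize(im[150:290,180:320],None,fx=4,fy=4,interpolation=cv2.INTER_CUBIC))
E
```

```text
time: 12.55
ee_pos: [0.4442, 0.049, 0.2648]
ee_rot: [159.8, -46.8, 30.2]
ft_force: [-0.7, 0.4, 0.4]
opening: -0.0002
12.55 r 0.0539 ang -36.79 h 0.0727 rot err [ 0.02 -0.04 17.99] [-0.7  0.4  0.4] [-1.100e+01 -2.660e+01 -6.760e+01 -1.000e-01  1.090e+01  1.527e+02] [-0.08  0.77 -0.01]
-35.0 ([0.02, -0.25, 3.77], [0.0005, -0.0007, -0.0055])
12.55 r 0.0539 ang -36.79 h 0.0727 rot err [ 0.02 -0.04 17.99] [-0.7  0.4  0.4] [-1.100e+01 -2.660e+01 -6.760e+01 -1.000e-01  1.090e+01  1.527e+02] [-0.08  0.77 -0.01]
-35.0 ([0.02, -0.25, 6.97], [0.0005, -0.0007, -0.0055])
```

View pics/o9.png

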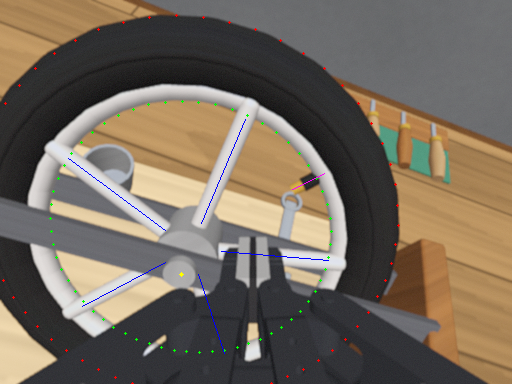

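View pics/side9.png

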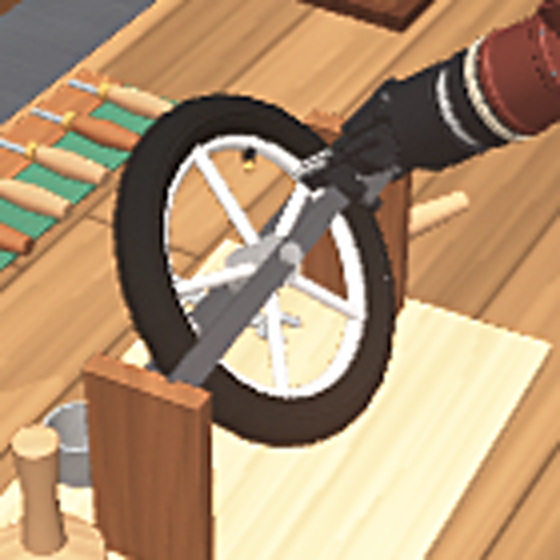

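The overlay with the valve at 318.5° matches both the stem and the spokes, so 41.5° remain. I'll insert and push to a few degrees short.

```bash
python3 -m jog '[[[0,-0.2,2],[0,0,0]],[[0.02,-0.25,4],[0,0,0]],[[0.02,-0.25,5],[0,0,0]],[[0.02,-0.25,6],[0,0,0]],[[0.02,-0.25,6.8],[0,0,0]],[[0.02,-0.25,7],[0,0,0]],[[0.02,-0.25,7],[0,0,0]]]' 0
python3 -c "
from h import *
arc(.052,[-32,-28,-24,-20,-16,-12,-8,-4,0,4,8,10,14])"
```

```text
time: 13.23
ee_pos: [0.4978, 0.0562, 0.2194]
ee_rot: [159.8, -46.8, 30.3]
ft_force: [-0.4, -0.1, -0.1]
opening: -0.0001
13.2333 r 0.0515 ang -33.24 h 0.0022 rot err [-0.13 -0.03 18.11] [-0.4 -0.1 -0.1] [ -7.2 -10.4 -69.3 -18.4   8.2 155.1] [-0.04  0.8   0.03]
-32.0 ([0.12, -0.03, -0.08], [-0.0021, -0.0009, -0.0034])
-28.0 ([0.39, -0.28, -0.08], [-0.0021, -0.0009, -0.0034])
-24.0 ([0.64, -0.54, -0.08], [-0.0021, -0.0009, -0.0034])
-20.0 ([0.87, -0.81, -0.08], [-0.0021, -0.0009, -0.0034])
-16.0 ([1.09, -1.11, -0.08], [-0.0021, -0.0009, -0.0034])
-12.0 ([1.28, -1.41, -0.08], [-0.0021, -0.0009, -0.0034])
-8.0 ([1.45, -1.73, -0.08], [-0.0021, -0.0009, -0.0034])
-4.0 ([1.6, -2.07, -0.08], [-0.0021, -0.0009, -0.0034])
0.0 ([1.73, -2.41, -0.08], [-0.0021, -0.0009, -0.0034])
4.0 ([1.83, -2.76, -0.08], [-0.0021, -0.0009, -0.0034])
8.0 ([1.9, -3.11, -0.07], [-0.0021, -0.0009, -0.0034])
10.0 ([1.93, -3.29, -0.07], [-0.0021, -0.0009, -0.0034])
14.0 ([1.97, -3.65, -0.07], [-0.0021, -0.0009, -0.0034])
```

```bash
python3 -m jog '[[[0.12,-0.05,0],[0,0,0]],[[0.39,-0.28,0],[0,0,0]],[[0.51,-0.4,0],[0,0,0]],[[0.64,-0.54,0],[0,0,0]],[[0.75,-0.67,0],[0,0,0]],[[0.87,-0.81,0],[0,0,0]],[[0.98,-0.96,0],[0,0,0]],[[1.09,-1.11,0],[0,0,0]],[[1.19,-1.26,0],[0,0,0]],[[1.28,-1.41,0],[0,0,0]],[[1.37,-1.57,0],[0,0,0]],[[1.45,-1.73,0],[0,0,0]],[[1.53,-1.9,0],[0,0,0]],[[1.6,-2.07,0],[0,0,0]],[[1.67,-2.24,0],[0,0,0]],[[1.73,-2.41,0],[0,0,0]],[[1.79,-2.58,0],[0,0,0]],[[1.83,-2.74,0],[0,0,0]],[[1.86,-2.85,0],[0,0,0]],[[1.86,-2.85,0],[0,0,0]]]' 0
python3 - <<'E'
from h import *
arc(.052,[5,6,8,10,14])
ci=env.camera_info("wrist"); im=env.camera("wrist")[:,:,::-1]
cv2.imwrite("pics/w10.png",im)
json.dump({k:np.array(v).tolist() for k,v in ci.items()},open("ci10.json","w"))
overlay("wrist",im,352,"pics/o10.png",ci)
E
```

```text
time: 14.9
ee_pos: [0.5016, 0.0898, 0.2263]
ee_rot: [159.8, -46.8, 30.4]
ft_force: [0.5, -2.7, -0.9]
opening: -0.0002
14.9 r 0.0523 ang 5.57 h 0.0022 rot err [-0.17 -0.06 18.12] [ 0.5 -2.7 -0.9] [  0.4  -9.9 -67.6 -17.7   2.5 160. ] [-0.37  0.82 -0.4 ]
5.0 ([-0.04, 0.04, -0.08], [-0.0028, -0.0015, -0.0031])
6.0 ([-0.02, -0.04, -0.08], [-0.0028, -0.0015, -0.0031])
8.0 ([0.01, -0.22, -0.08], [-0.0028, -0.0015, -0.0031])
10.0 ([0.04, -0.4, -0.07], [-0.0028, -0.0015, -0.0031])
14.0 ([0.08, -0.76, -0.07], [-0.0028, -0.0015, -0.0031])
```

View pics/o10.png

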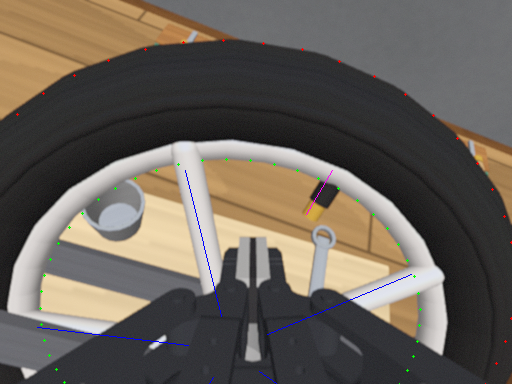

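```bash
cat >> h.py <<'E'
def ang(ci,u,v,h):
    hub,n,top,left,Z=axes(); X=hit(ci,u,v,hub+h*n,n)-hub; return "%.4f %.2f"%(np.hypot(X@top,X@left),np.degrees(np.arctan2(X@left,X@top)))
E
python3 - <<'E'
from h import *
ci=json.load(open("ci10.json"))
for p in[(313,211),(318,203),(325,191)]: print("valve",ang(ci,*p,0))
for p in[(186,160),(197,215),(204,250)]: print("spokeL",ang(ci,*p,.006),ang(ci,*p,.012))
for p in[(430,278),(400,286),(375,294)]: print("spokeR",ang(ci,*p,.006))
E
```

```text
valve 0.0869 -9.51
valve 0.0915 -9.49
valve 0.0980 -9.33
spokeL 0.1043 27.06 0.1056 26.24
spokeL 0.0786 27.62 0.0811 26.50
spokeL 0.0606 28.29 0.0639 26.81
spokeR 0.1075 -47.41
spokeR 0.0930 -46.48
spokeR 0.0805 -45.97
```

The valve is at −9.4°, and the two spokes give about −9.5° on average. I'll push about 8° more, slowly.

```bash
python3 -m jog '[[[0,-0.1,0],[0,0,0]],[[0.01,-0.2,0],[0,0,0]],[[0.02,-0.3,0],[0,0,0]],[[0.04,-0.4,0],[0,0,0]],[[0.05,-0.5,0],[0,0,0]],[[0.06,-0.6,0],[0,0,0]],[[0.07,-0.68,0],[0,0,0]],[[0.08,-0.74,0],[0,0,0]],[[0.08,-0.74,0],[0,0,0]],[[0.08,-0.74,0],[0,0,0]]]' 0
python3 - <<'E'
from h import *
arc(.052,[14,15,16])
ci=env.camera_info("wrist"); im=env.camera("wrist")[:,:,::-1]
cv2.imwrite("pics/w11.png",im)
json.dump({k:np.array(v).tolist() for k,v in ci.items()},open("ci11.json","w"))
overlay("wrist",im,359,"pics/o11.png",ci)
im=env.camera("side")[:,:,::-1];cv2.imwrite("pics/sd11.png",im)
cv2.imwrite("pics/side11.png",cv2.resize(im[165:265,190:290],None,fx=6,fy=6,interpolation=cv2.INTER_CUBIC))
E
```

```text
time: 15.78
ee_pos: [0.5002, 0.0972, 0.2252]
ee_rot: [159.8, -46.8, 30.4]
ft_force: [0.0, -3.0, 0.3]
opening: -0.0002
15.7833 r 0.0521 ang 13.96 h 0.0023 rot err [-0.21 -0.06 18.13] [ 0.  -3.   0.3] [  2.   -9.6 -67.7 -18.1   1.3 161. ] [-0.37  0.67 -0.35]
14.0 ([-0.01, -0.0, -0.07], [-0.0034, -0.0017, -0.003])
15.0 ([-0.0, -0.09, -0.07], [-0.0034, -0.0017, -0.003])
16.0 ([0.0, -0.19, -0.07], [-0.0034, -0.0017, -0.003])
```

View pics/o11.png

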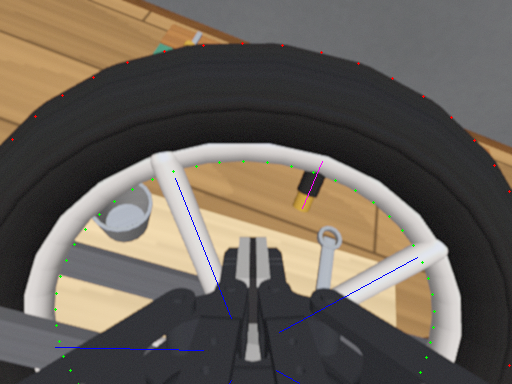

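View pics/side11.png

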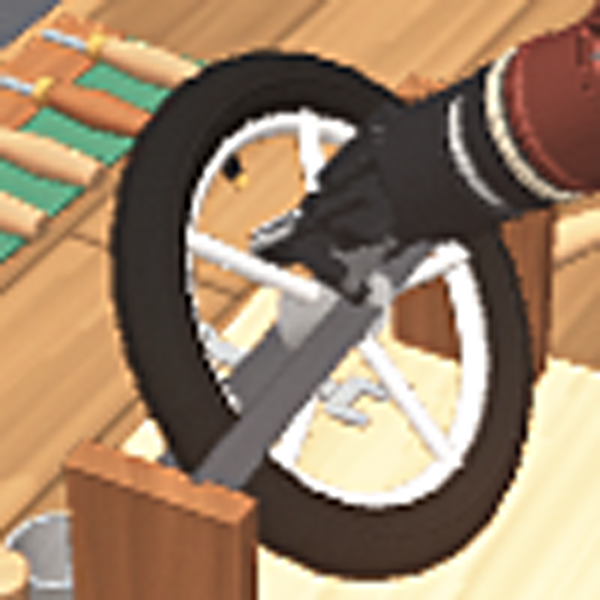

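Run:
```python
from h import *
ci=json.load(open("ci11.json"))
for p in[(303,204),(307,194),(313,180)]: print("valve",ang(ci,*p,0))
for p in[(169,170),(188,225),(200,258)]: print("spokeL",ang(ci,*p,.006))
for p in[(430,255),(400,271),(375,285)]: print("spokeR",ang(ci,*p,.006))
# offset check: rim inner edge, washer unseen
ci=env.camera_info("side")
for a,b in [(240,181),(232,166),(236,174)]: print("side valve",ang(ci,(a+.5)/6-.5+190,(b+.5)/6-.5+165,0))
hub,n,top,left,Z=axes()
print((proj(ci,hub+.038*n)-[190,165])*6,"seen 378,292")
```

```text
valve 0.0861 -0.78
valve 0.0913 -0.71
valve 0.0984 -0.73
spokeL 0.1043 35.63
spokeL 0.0776 36.87
spokeL 0.0598 38.04
spokeR 0.1054 -38.41
spokeR 0.0899 -38.60
spokeR 0.0764 -39.09
side valve 0.0866 -1.00
side valve 0.0956 -2.00
side valve 0.0909 -1.38
[375.87845165 285.5946308 ] seen 378,292
```

The measurements disagree slightly, by 1–2°. I'll back out for a clear view before any final trim.

```bash
python3 -m jog '[[[0,0.3,0],[0,0,0]],[[0,0.5,0],[0,0,0]],[[0,0.5,0],[0,0,0]],[[0,0.5,-2],[0,0,0]],[[0,0.5,-4],[0,0,0.1]],[[0,0.5,-7],[0,0,0.2]],[[0,0.5,-10],[0,0,0.28]],[[0,0.5,-13],[0,0,0.28]],[[0,0.5,-13],[0,0,0.28]],[[0,0.5,-13],[0,0,0.28]],[[0,0.5,-13],[0,0,0.28]],[[0,0.5,-13],[0,0,0.28]],[[0,0.5,-13],[0,0,0.28]]]' 0
python3 - <<'E'
from h import *
o=env.get_obs();print(o["time"],where(o),o["joint_positions"])
ci=env.camera_info("wrist"); im=env.camera("wrist")[:,:,::-1]
cv2.imwrite("pics/w12.png",im)
json.dump({k:np.array(v).tolist() for k,v in ci.items()},open("ci12.json","w"))
overlay("wrist",im,359,"pics/o12.png",ci)
z=cv2.resize(im[60:310,60:390],None,fx=2.4,fy=2.4,interpolation=cv2.INTER_CUBIC);cv2.imwrite("pics/z12.png",z)
E
```

```text
time: 16.97
ee_pos: [0.4021, 0.0861, 0.3082]
ee_rot: [177.8, -49.8, 6.6]
ft_force: [0.6, 0.3, -1.4]
opening: -0.0
16.9667 r 0.0514 ang 8.16 h 0.1311 rot err [-0.23  0.15  2.08] [ -0.75380852 -36.40924467 -63.00220605  13.65317049   3.36103225
 175.27081428]
```

View pics/o12.png

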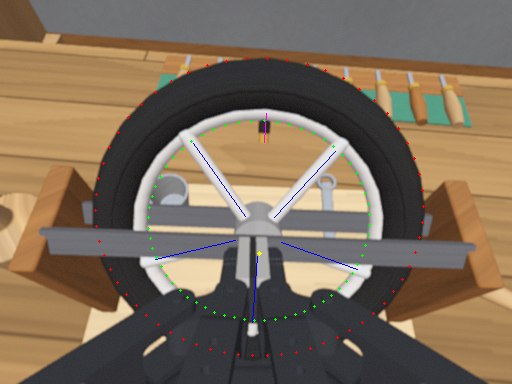

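View pics/z12.png

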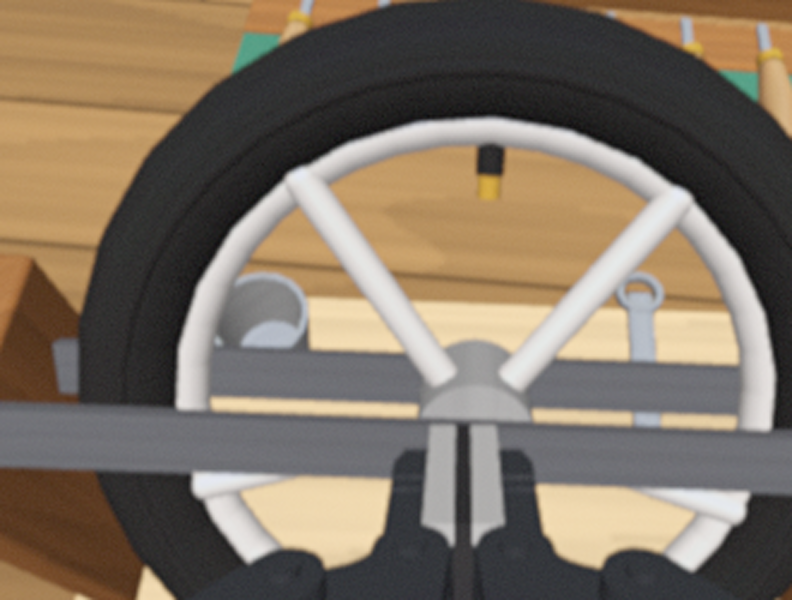

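Run:
```python
from h import *
ci=json.load(open("ci12.json")); hub,n,top,left,Z=axes()
def pt(a,b,h):
    X=hit(ci,(a+.5)/2.4-.5+60,(b+.5)/2.4-.5+60,hub+h*n,n)-hub; return np.array([X@top,X@left])*1000
A=lambda v:np.degrees(np.arctan2(v[1],v[0]))
L=[pt(310,185,.006),pt(440,376,.006)];R=[pt(677,200,.006),pt(514,378,.006)]
dl=L[0]-L[1];dr=R[0]-R[1]; print("dir",A(dl),A(dr),"mean",(A(dl)+A(dr))/2)
s=np.linalg.solve(np.stack([dl,-dr],1),R[1]-L[1]); c=L[1]+s[0]*dl; print("centre(mm top,left)",c)
for p in[(489,190),(490,160)]:
    v=pt(*p,0); print("valve",v,A(v),"rel c",A(v-c))
# bar top edge front
for p,q,h in[((0,403),(792,432),.032),((0,465),(792,493),.032)]:
    a,b=pt(*p,h),pt(*q,h); print("bar edge",a,b,"tilt deg from left axis",A(a-b)-90)
```

```text
dir 33.600308683315056 -36.95173766760198 mean -1.675714492143463
centre(mm top,left) [-1.73893026  1.70673579]
valve [86.74445908 -0.53758845] -0.3550792213543708 rel c -1.4529590519205364
valve [97.17570036 -0.37882703] -0.22335913370733199 rel c -1.2078723310511787
bar edge [ 13.67196262 163.32141281] [  13.13760801 -107.3303483 ] tilt deg from left axis -0.11312035955708666
bar edge [-10.61029852 167.25826026] [ -10.99583773 -111.67347073] tilt deg from left axis -0.07919413022268884
```

Run:
```python
from h import *
ci=json.load(open("ci12.json")); hub,n,top,left,Z=axes()
def pt(a,b,h):
    X=hit(ci,(a+.5)/2.4-.5+60,(b+.5)/2.4-.5+60,hub+h*n,n)-hub; return np.array([X@top,X@left])*1000
im=cv2.imread("pics/z12.png").astype(int)
g=im.max(2)
for y in(225,250,330,340,355,375,385):
    d=np.where(g[y]<75)[0]; l=d[d<300];r=d[d>600]
    r=r[r>700] if len(r[r>700]) else r
    print(y,"tyre outer L",l.min(),"inner L",l[l<260].max(),"inner R",r.min(), [ (round(pt(l[l<260].max(),y,h)[1],1),round(pt(r.min(),y,h)[1],1)) for h in(.0,.01)])
for a in((196,258),(0,258)):pass
```

```text
225 tyre outer L 109 inner L 233 inner R 717 [(np.float64(89.9), np.float64(-82.0)), (np.float64(86.8), np.float64(-78.5))]
250 tyre outer L 98 inner L 216 inner R 736 [(np.float64(96.5), np.float64(-90.1)), (np.float64(93.3), np.float64(-86.4))]
330 tyre outer L 77 inner L 181 inner R 770 [(np.float64(111.8), np.float64(-107.5)), (np.float64(107.9), np.float64(-103.1))]
340 tyre outer L 78 inner L 178 inner R 771 [(np.float64(113.2), np.float64(-108.6)), (np.float64(109.3), np.float64(-104.1))]
355 tyre outer L 79 inner L 176 inner R 774 [(np.float64(114.5), np.float64(-110.7)), (np.float64(110.6), np.float64(-106.2))]
375 tyre outer L 79 inner L 175 inner R 777 [(np.float64(115.6), np.float64(-113.3)), (np.float64(111.6), np.float64(-108.7))]
385 tyre outer L 79 inner L 174 inner R 777 [(np.float64(116.4), np.float64(-114.0)), (np.float64(112.3), np.float64(-109.3))]
```

Two independent cues put the hub about 1.7 mm left of my estimate: where the spokes intersect and the left/right symmetry of the rim. That makes the valve about −1.3°, and the side view agrees at −1.4°. A small trim push of 1.4° should fix it.

```bash
python3 -c "
from h import *
arc(.052,[8],.05);arc(.052,[8],.003)"
```

```text
17.0167 r 0.0513 ang 8.18 h 0.1312 rot err [-0.23  0.15  2.08] [ 0.8  0.4 -0.1] [ -0.8 -36.4 -63.   13.7   3.4 175.3] [-0.02  0.76 -0.05]
8.0 ([0.09, 0.04, 8.12], [-0.0044, 0.002, -0.2831])
17.0167 r 0.0513 ang 8.18 h 0.1312 rot err [-0.23  0.15  2.08] [ 0.8  0.4 -0.1] [ -0.8 -36.4 -63.   13.7   3.4 175.3] [-0.02  0.76 -0.05]
8.0 ([0.1, 0.06, 12.82], [-0.0044, 0.002, -0.2831])
```

```bash
python3 -m jog '[[[0.1,0.05,2],[0,0,-0.1]],[[0.1,0.05,4],[0,0,-0.2]],[[0.1,0.05,6],[0,0,-0.283]],[[0.1,0.05,8],[0,0,-0.283]],[[0.1,0.05,8],[0,0,-0.283]],[[0.1,0.06,9.5],[0,0,-0.283]],[[0.1,0.06,11],[0,0,-0.283]],[[0.1,0.06,12.3],[0,0,-0.283]],[[0.1,0.06,12.9],[0,0,-0.283]],[[0.1,0.06,12.9],[0,0,-0.283]],[[0.1,0.06,12.9],[0,0,-0.283]]]' 0
python3 -c "
from h import *
arc(.0521,[10,12,13,14,15.4,15.7],.0025,18.13)"
```

```text
time: 17.93
ee_pos: [0.5006, 0.0919, 0.2253]
ee_rot: [159.9, -46.5, 30.5]
ft_force: [0.6, -0.4, 0.3]
opening: -0.0003
17.9333 r 0.0513 ang 8.22 h 0.0022 rot err [-0.28  0.22 18.28] [ 0.6 -0.4  0.3] [  0.8  -9.9 -67.5 -17.3   2.2 160.1] [-0.03  0.74  0.03]
10.0 ([0.11, -0.15, -0.02], [-0.0053, 0.003, 0.0026])
12.0 ([0.13, -0.33, -0.02], [-0.0053, 0.003, 0.0026])
13.0 ([0.14, -0.42, -0.02], [-0.0053, 0.003, 0.0026])
14.0 ([0.15, -0.51, -0.02], [-0.0053, 0.003, 0.0026])
15.4 ([0.16, -0.63, -0.02], [-0.0053, 0.003, 0.0026])
15.7 ([0.16, -0.66, -0.02], [-0.0053, 0.003, 0.0026])
```

```bash
python3 -m jog '[[[0.11,-0.15,0],[-0.005,0.003,0]],[[0.13,-0.3,0],[-0.005,0.003,0]],[[0.14,-0.4,0],[-0.005,0.003,0]],[[0.15,-0.48,0],[-0.005,0.003,0]],[[0.15,-0.53,0],[-0.005,0.003,0]],[[0.16,-0.58,0],[-0.005,0.003,0]],[[0.16,-0.63,0],[-0.005,0.003,0]],[[0.16,-0.65,0],[-0.005,0.003,0]],[[0.16,-0.65,0],[-0.005,0.003,0]],[[0.16,-0.65,0],[-0.005,0.003,0]]]' 0
python3 -c "
from h import *
arc(.0521,[15.4],.0025,18.13)"
```

```text
time: 18.77
ee_pos: [0.5, 0.0985, 0.2251]
ee_rot: [159.5, -46.7, 30.6]
ft_force: [-0.5, -2.5, 2.8]
opening: -0.0002
18.7667 r 0.0524 ang 15.38 h 0.0023 rot err [-0.   -0.02 18.28] [-0.5 -2.5  2.8] [  2.5  -9.5 -67.6 -18.1   0.6 161.2] [-0.43  0.49 -0.48]
15.4 ([-0.02, -0.0, -0.02], [0.0, -0.0003, 0.0026])
```

```bash
python3 -m jog '[[[0,0.3,0],[0,0,0]],[[0,0.5,0],[0,0,0]],[[0,0.5,0],[0,0,0]],[[0,0.5,-2],[0,0,0]],[[0,0.5,-4],[0,0,0.1]],[[0,0.5,-7],[0,0,0.2]],[[0,0.5,-10],[0,0,0.28]],[[0,0.5,-13],[0,0,0.28]],[[0,0.5,-15],[0,0,0.28]],[[0,0.5,-15],[0,0,0.28]],[[0,0.5,-15],[0,0,0.28]],[[0,0.5,-15],[0,0,0.28]],[[0,0.5,-15],[0,0,0.28]],[[0,0.5,-15],[0,0,0.28]],[[0,0.5,-15],[0,0,0.28]]]' 0
python3 - <<'E'
from h import *
o=env.get_obs();print(o["time"],where(o),o["dq"])
ci=env.camera_info("wrist"); im=env.camera("wrist")[:,:,::-1]
cv2.imwrite("pics/w13.png",im)
json.dump({k:np.array(v).tolist() for k,v in ci.items()},open("ci13.json","w"))
z=cv2.resize(im[60:310,60:390],None,fx=2.4,fy=2.4,interpolation=cv2.INTER_CUBIC);cv2.imwrite("pics/z13.png",z)
im=env.camera("scene")[:,:,::-1];cv2.imwrite("pics/sc13.png",im)
E
```

```text
time: 20.02
ee_pos: [0.3866, 0.0871, 0.3215]
ee_rot: [177.4, -49.8, 6.8]
ft_force: [0.3, -0.4, -0.2]
opening: -0.0002
20.0167 r 0.0519 ang 10.16 h 0.1515 rot err [-0.02  0.12  2.23] [-0.05989608 -0.38462114  0.27579501  0.20462126 -0.01668103  0.01922172]
```

View pics/z13.png

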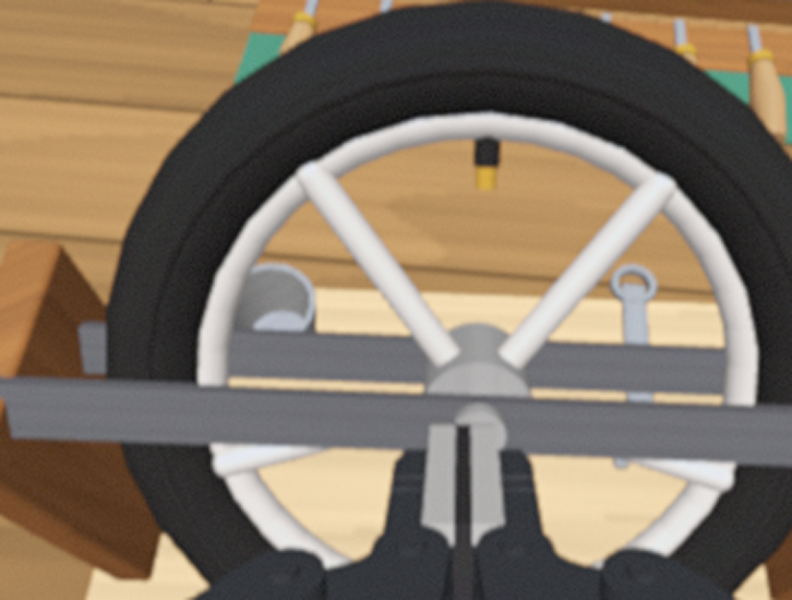

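View pics/sc13.png

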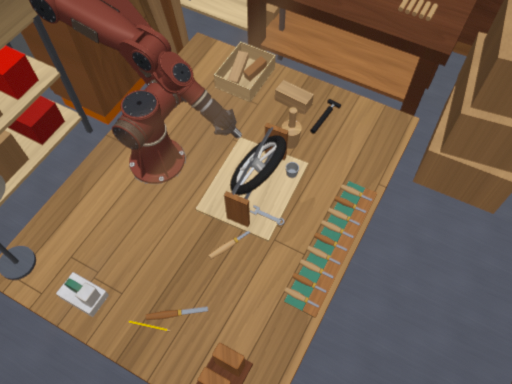

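Run:
```python
from h import *
ci=json.load(open("ci13.json")); hub,n,top,left,Z=axes()
def pt(a,b,h):
    X=hit(ci,(a+.5)/2.4-.5+60,(b+.5)/2.4-.5+60,hub+h*n,n)-hub; return np.array([X@top,X@left])*1000
A=lambda v:np.degrees(np.arctan2(v[1],v[0]))
L=[pt(317,180,.006),pt(447,358,.006)];R=[pt(655,190,.006),pt(513,360,.006)]
dl=L[0]-L[1];dr=R[0]-R[1]; print("dir",A(dl),A(dr),"mean",(A(dl)+A(dr))/2)
s=np.linalg.solve(np.stack([dl,-dr],1),R[1]-L[1]); c=L[1]+s[0]*dl; print("centre",c)
print("washer",pt(482,426,.038))
g=cv2.imread("pics/z13.png").astype(int).max(2)
m=[]
for y in(300,320,340,355):
    d=np.where(g[y]<75)[0];m.append((pt(d[d<260].max(),y,.0)[1]+pt(d[d>700].min(),y,0)[1])/2)
print("rim mid left",np.round(m,1))
for p in[(485,180),(486,153)]:
    v=pt(*p,0); print("valve",v,A(v),"rel c",A(v-c))
```

```text
dir 35.92794070104718 -34.48511276568519 mean 0.721413967680995
centre [-2.03948561  0.15305309]
washer [ 3.8979961  -0.19698833]
rim mid left [2.2 2.2 1.8 1.3]
valve [86.9527354   1.75679913] 1.1574504473471696 rel c 1.0324265775503245
valve [96.98958467  1.88004037] 1.1104789298813231 rel c 0.9990910055213991
```

The valve is within about 1° of the top, and the estimates run from 0 to +1.1°. Nothing else has moved and the tool is clear, so I'm handing in.

```bash
python3 -c "
from rig import env
print(env.get_obs()['dq'].round(2), env.get_obs()['time']); print(env.close_job())"
```

```text
[-0.05 -0.45  0.17  0.12  0.06  0.06] 20.1167
the job is handed in; nothing more can be done
None
```

The valve stem now stands at the top of the wheel, within about 1° of twelve o'clock by my last measurements. I handed the job in at 20.1 s.

- **How it was done:** With the fingers shut, I pushed three spokes in turn, about 52°, 70° and 40°, at roughly 24°/s with about 5 N. I then backed out, measured, and added a 1.4° trim push on the last spoke.
- **Last checks, wheel:** The final wrist picture puts the valve at +1.0 to +1.2° from its position and +0.7° from the mean of the two upper spokes. If the hub sits about 2 mm further left, as the rim's left/right symmetry suggests, it is nearer 0°.
- **Last checks, surroundings:** The tool was about 15 cm clear of the wheel, and in the last scene picture the other items looked unmoved. I checked those by eye and did not measure them.
- **Disagreements:** Before the trim, the checks ranged from −0.3° (using my first hub estimate) to −1.7° (spoke directions). The trim should have added about 1.4°, and the measured change came out between 1.4° and 2.4°. The hub's sideways position stayed uncertain by 1–2 mm between methods, which is roughly 1° at the valve.

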